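# Set the shaft lock of an autosampler tray drive

## Robot

A 6-joint arm with a two-finger parallel gripper is mounted at the origin on the work surface. World frame = base frame: x ahead of the robot, y to its left, z up, the work surface at z = 0. Lengths are in mm, angles in rad, forces in N, time in s.
With the tool pointing down it reaches from about 350 to 975 mm from the base axis. Payload 7.1 kg.
Tool frame: the origin (TCP) lies at the very end of the fingers, on their centre line; the grasp point (between the pads) lies 19 mm behind it (ctrl.tcp_to_grasp is the distance from the TCP to the grasp point, in mm); z points along the fingers, x is the direction in which the jaws open and shut, and the axes are right-handed (so a half turn about z gives the same grasp; the last joint's range is limited). The gripper opens to 88 mm and grips with 3 to 60 N. Pads are 20 mm wide; open, the fingers measure 115 mm over their backs; the gripper's body (75 mm by 178 mm) begins 61 mm behind the grasp point.
Start: joints at [1.097, 0.423, 1.63, -0, 1.089, -0.019], TCP at [274.519, 561.466, 222.675] pointing down, gripper open.
Joint ranges: [-3, 3], [-0.9, 2.11], [0.09, 2.58], [-1.31, 4.45], [0.11, 2.69], [-2.54, 2.54]. Speed limits (rad/s): [2.39, 2.39, 3.01, 3.14, 3.14, 3.14].

## Interface

Orientations are given as a rotation vector (axis times angle).
In Python, from workcell import get_obs, viewer, ctrl, masks_of gives the robot as it stands. The module is installed in compiled form; this text tells all that it offers.
- The arm moves only by the shell command python3 -m inch 'ROWS'. ROWS is JSON, a list of rows, each an object of numbers: "tx", "ty", "tz": the shift along the tool's x, y, z in cm; "ax", "ay", "az": the turn, a rotation vector about the tool's x, y, z in degrees; "jaw": the opening, from 0 (shut) to 1 (fully open). In form: [{"tx": .., "ty": .., "tz": .., "ax": .., "ay": .., "az": .., "jaw": ..}, ...]. A call has 1 to 12 rows; each row shifts and turns the commanded pose from where the row before left it, along the tool's axes as they then stand; what a row does not reach is not made up. A row lasts 1/8 s, in which the tool goes at most 62.5 mm and 10.7 degrees, less where a joint would pass 70% of its speed; a pose out of reach is approached as far as the arm can. A call is refused whole if a number of a shift passes 6.25 or a number of a turn 10.7, either way. A call with a gripper value outside its range is refused whole. The fingers move at their own pace and stop on an object; the grip force is fixed at half the most. Time passes only in rows, so rows that do not move let the fingers close. It gives the time, the measured TCP pose, the force and the opening at its end, in the units of the state.
- get_obs(): the state, without advancing time (a new reading comes with each control period).
- viewer.get_image(name): name is "scene" or "top" or "wrist"; returns (picture, depth): 420x560x3 uint8, red, green, blue; 420x560 float32, mm along the optical axis (not along the pixel's ray), 0 where there is no reading.
- viewer.get_calibration(name): a dict with "fx", "fy", "cx", "cy" (pixels), "rvec" (rotation vector, rad) and "tvec" (3), from world to camera coordinates, as OpenCV has them. Camera axes: x right, y down, z forward; pixel columns grow to the right and rows downward; lengths in mm; the calibration is good to about 2 mm. A picture is of the moment at which its call begins: read the wrist's pose just before it. get_calibration takes no time and is no camera call; for the wrist camera it gives the pose at the moment of the call.
- ctrl.close_job(): hands the job in, once; it reports no verdict.
Trained networks look in the newest picture that a camera, given by its name, has taken for a name from the list of things; names that differ only in an ending like _2 or _b are one class to them, and where a whole thing is asked for, a point or a joint stands for the part that bears it (a point fixed in the world has none). Each returns a list of dicts, best first, with "score" (0 to 1); they miss things now and then, are a little off and sometimes report something else, mostly with a low value. They report only what shows in the picture. A call takes as long as a camera call. They do not tell look-alikes from the thing itself.
- masks_of(camera, thing): "pixels" (420x560 bool, what is visible of it) and "location" ([column, row] in pixels, amid what is visible of it).
The state is a dict: "t": time; "qpos": joint angles; "qvel": joint speeds; "joint_torque": joint torques, N m; "ee_pos": TCP position; "orientation": TCP orientation; "ft_force": force on the tool from outside, world axes, zero at the start; "moment": the same for the moment, N m; "width": finger opening in mm.
Only numpy, scipy, OpenCV 4.12 (cv2) and the standard library are available. Lean on these libraries where they do the work, as an engineer would, in place of code of your own. Each camera call takes 0.05 s, during which the arm holds its last target. There are 200 camera calls.

## Task

Lock the shaft of the sample tray drive: push the upright pin on the slotted disc round until the slot lines up with the lock bar, then push the bar by its upright tab through the slot until the bar is fully home, with the tab up against the strap of its guide and the nose in the keeper beyond the disc. Only push: do not lift the bar out of its guide, and leave the other things on the bench and on the deck where they are.

Things in the scene. Friction and masses are not known exactly. Their poses are not given: they have to be found in the camera images.
- shaft_lock: the fixed shaft lock: a white deck plate 325 x 160 mm with dark steel fittings. Origin on the bench under the disc's axis, z up, x along the lock bar's line of travel, from guide (-x side) to keeper (+x side). The deck spans x -230 to +95 and y -80 to +80 mm, its top at z 15 mm. All x, y, z given in words below are in this frame
- strap (a point): middle of the top of the strap, 41 mm wide and 16 mm long, that bridges the front end of the bar's guide at x -66 to -50 mm, top at z 45 mm. The guide is a channel open on top, x -216 to -46 mm, 29 mm wide over its walls (17 mm inside), wall tops at z 30 mm
- keeper (a point): middle of the top of the keeper, a bridge beyond the disc at x 48 to 72 mm, 41 mm wide, top at z 46 mm, its opening 21 mm wide
- lock_disc (a joint): angle of the steel slotted disc about its vertical axis, rad, growing counter-clockwise from above. At 0 and +-3.14 the slot lies along the bar's line (x of shaft_lock). No end stops, friction about 0.06 N m, stays where it is left. The disc is 84 mm across, its top at z 37 mm; the slot, 20 mm wide, open on top, with chamfered mouths, runs right across through the centre
- disc_centre (a point): point on the disc's axis at its top face, z 37 mm; its x axis points along the slot and turns with the disc
- disc_pin (a point): centre of the top of the disc's one upright round pin: 12 mm thick, from the disc's top (z 37 mm) up to z 85 mm, 31 mm from the axis, square to the slot; in the frame of shaft_lock its direction from the axis is (joint value - 1.571) rad
- lock_bar: loose steel bar lying in the guide, about 0.25 kg, 14 mm wide, 12 mm high; x points to the nose. Origin on its underside below the tab; it reaches 146 mm ahead (the last 20 mm taper to 6 mm wide) and 8 mm behind. It starts with its nose 8 to 20 mm short of the disc and slides with about 1 N of friction. Home: origin at x -70 mm, tab against the strap, nose at x +76 mm, just out of the keeper
- bar_tab (a point): centre of the bar's upright tab, above the bar's origin: a flat plate 8 mm thick along the bar, 30 mm wide across it and 41 mm high, from z 39 to 80 mm above the bench; push on its rear (-x) face
- bar_nose (a point): middle of the bar's nose end, 6 mm above its underside
- vial_jar: bystander: small amber jar standing on the deck beside the guide, 32 mm across, 55 mm high; origin under it
- thumb_nut: bystander: steel thumb nut lying on the deck near the keeper, 24 mm across, 16 mm high; origin under it
- spanner: bystander: spanner lying on the bench, 150 mm long
- driver: bystander: screwdriver lying on the bench on the robot's side of the deck, 170 mm long
- beaker: bystander: glass beaker, 70 mm across, 90 mm high, origin under it
- solvent_bottle: bystander: amber bottle, 72 mm across, 130 mm high, beyond the keeper end of the deck, origin under it
- parts_tray: bystander: white two-part tray on the bench, 100 x 70 x 30 mm, origin under it
There are look-alikes about, which are no part of the job. Of the things like the lock_bar, leave any that is brown; of the rest the larger one is meant.

How it is judged:
By the outcome, as a careful person would: the job done as asked, in the order asked, and still so for the second after the job is handed in, with the robot touching nothing.
It also fails if it takes over 48 s, if anything falls off the work surface, if the arm or the gripper's body presses on something with over 40 N, if the wrist force passes 120 N, or if a joint passes its speed limit or range.

## Working session

There is one attempt and no reset: what is moved stays moved. The work goes in short steps, Python scripts to look and compute and a shell command to move; the robot and the scene stay as the last step left them, time stands still between calls to the robot, and variables do not carry over. Pictures are saved under pics/ and viewed, about 8 in all and at most 12, crops included, and the job is handed in when it is done.

```bash
mkdir -p pics; cat > h.py <<'E'
import numpy as np, cv2
from workcell import get_obs, viewer, ctrl, masks_of
def shot(c,fn=None):
    p,d=viewer.get_image(c); k=viewer.get_calibration(c)
    if fn: cv2.imwrite('pics/'+fn,cv2.cvtColor(p,cv2.COLOR_RGB2BGR))
    return p,d,k
def w(k,u,v,z):
    R=cv2.Rodrigues(np.array(k['rvec'],float))[0]; t=np.array(k['tvec'],float).ravel()
    c=np.stack([(np.asarray(u)-k['cx'])/k['fx']*z,(np.asarray(v)-k['cy'])/k['fy']*z,np.asarray(z)],-1)
    return (c-t)@R
def px(k,P):
    return cv2.projectPoints(np.array(P,float).reshape(-1,3),np.array(k['rvec'],float),np.array(k['tvec'],float),np.array([[k['fx'],0,k['cx']],[0,k['fy'],k['cy']],[0,0,1.]]),None)[0].reshape(-1,2)
E
python3 - <<'E'
from h import *
np.set_printoptions(precision=1,suppress=True)
for c in ['scene','top']:
    p,d,k=shot(c,c+'.png')
    for n in ['shaft_lock','lock_disc','disc_pin','lock_bar','bar_tab','vial_jar','thumb_nut','driver','beaker','solvent_bottle','parts_tray']:
        for r in masks_of(c,n)[:4]:
            v,u=np.nonzero(r['pixels']); z=d[v,u]; ok=z>0
            if ok.sum()<3: continue
            P=w(k,u[ok],v[ok],z[ok])
            print(c,n,round(r['score'],2),np.array(r['location']),'med',np.median(P,0),'min',np.percentile(P,2,axis=0),'max',np.percentile(P,98,axis=0))
print(get_obs())
E
```

```text
scene shaft_lock 0.74 [257.6 241.5] med [614.2   7.6  15.1] min [ 497.3 -150.8   10.7] max [709.9 155.7  45.6]
scene lock_disc 0.9 [283.2 224.1] med [575.   66.3  35.3] min [535.5  28.9  17.6] max [615.8 101.1  72.9]
scene lock_disc 0.67 [249.8 288.9] med [733.1  -7.5   6.4] min [694.6 -63.1  -0. ] max [781.5  42.7  30.2]
scene disc_pin 0.91 [287.1 225. ] med [576.1  67.8  35.3] min [538.5  27.2  17.7] max [615.7 103.1  79.4]
scene lock_bar 0.92 [213.9 240.8] med [630.6 -85.7  33.4] min [ 593.7 -132.4   27.4] max [659.2  -6.8  80.3]
scene lock_bar 0.69 [219.  172.3] med [403.  -97.9  22.4] min [ 257.5 -118.9   -0.2] max [409.5 -79.5  58.2]
scene lock_bar 0.6 [127.5 249.9] med [ 615.9 -280.     6.6] min [ 597.6 -321.6   -2.2] max [ 630.1 -219.9   37.9]
scene lock_bar 0.2 [318.2 272.6] med [688.1 134.8   6.1] min [657.3  62.6  -1.6] max [713.5 203.2   9.4]
scene bar_tab 0.88 [216.6 170.8] med [402.3 -99.   23. ] min [ 257.6 -118.9   -0.2] max [408.8 -79.5  58.2]
scene bar_tab 0.82 [214.6 242.1] med [630.1 -83.4  33.3] min [ 593.1 -132.4   26.6] max [659.1  -5.1  80.2]
scene bar_tab 0.8
[... 2752 characters left out ...]
.1 282.1  91.5]
top solvent_bottle 0.93 [179.1 267.7] med [439.4 196.1  93.4] min [405.5 171.5  13.1] max [470.2 235.1 131.9]
top solvent_bottle 0.18 [210. 147.] med [683.7 146.8   6.5] min [654.1  76.3  -2. ] max [710.  202.6  11.2]
top parts_tray 0.67 [287.7 115.6] med [742.4 -10.9   4. ] min [695.3 -61.8  -0.9] max [784.4  40.   31.4]
{'t': 1.2, 'qpos': array([ 1.1,  0.4,  1.6,  0. ,  1.1, -0. ]), 'qvel': array([ 0., -0., -0., -0., -0., -0.]), 'joint_torque': array([ -0. , -54.5, -27.4,   0.1,   0. ,   0. ]), 'ee_pos': array([274.5, 561.4, 222.6]), 'orientation': array([ 2.7,  1.7, -0. ]), 'ft_force': array([-0.8, -0.3, -0.5]), 'moment': array([-0., -0.,  0.]), 'width': 87.60587295204155}
```

View pics/top.png

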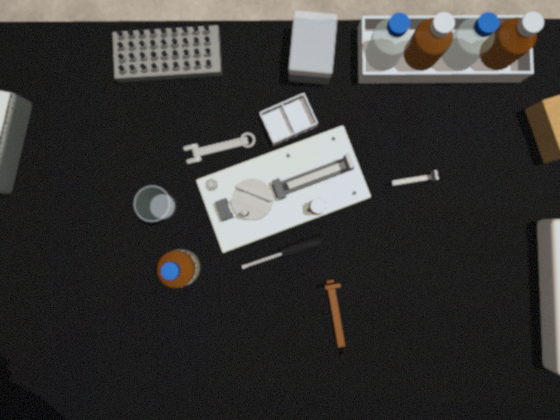

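View pics/scene.png

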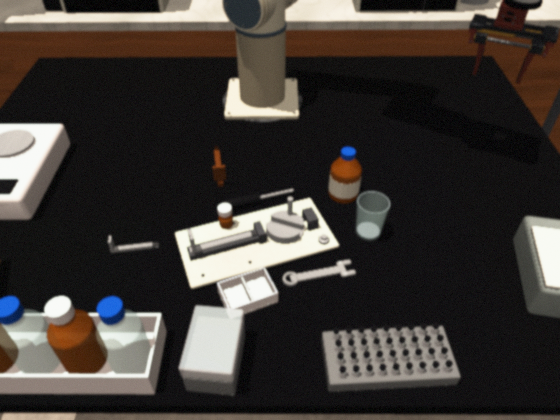

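Candidates for the bar, in top-camera pixels: brown at (335,315), small silver at (418,181), steel bar in the guide at (320,172). The one in the guide fits, since it is not brown and it is the larger of the two grey ones. Next I'll fit the frame and check it on an enlarged crop.

```bash
cat >> h.py <<'E'
def grid(c):
    p,d,k=shot(c); v,u=np.mgrid[0:420,0:560]; P=w(k,u.ravel(),v.ravel(),d.ravel()); P[d.ravel()<=0]=np.nan
    return p,d,k,P
def deckfit(P):
    s=(P[:,2]>9)&(P[:,2]<21)&(abs(P[:,0]-600)<140)&(abs(P[:,1])<190)
    m=np.zeros((800,800),np.uint8); q=(P[s,:2]-[400,-200])*2; q=q[((q>=0)&(q<800)).all(1)].astype(int); m[q[:,0],q[:,1]]=255
    m=cv2.morphologyEx(m,cv2.MORPH_CLOSE,np.ones((15,15)))
    cs=max(cv2.findContours(m,0,1)[0],key=cv2.contourArea)
    r=cv2.minAreaRect(cs); b=cv2.boxPoints(r)[:,::-1]/2+[400,-200]
    return b,np.array(r[1])/2
E
python3 - <<'E'
from h import *
np.set_printoptions(precision=2,suppress=True)
for c in ['top','scene']:
    p,d,k,P=grid(c); b,s=deckfit(P); ctr=b.mean(0)
    e=[b[1]-b[0],b[2]-b[1]]; e=max(e,key=np.linalg.norm); th=np.arctan2(e[1],e[0]); 
    if th<0: th+=np.pi
    ex=np.array([np.cos(th),np.sin(th)]); ey=np.array([-ex[1],ex[0]])
    O=ctr+67.5*ex
    print(c,'size',s,'th',th,'O',O)
    L=np.c_[(P[:,:2]-O)@ex,(P[:,:2]-O)@ey,P[:,2]]
    def rep(n,s): print(n,s.sum(),'mean',L[s].mean(0),'lo',L[s].min(0),'hi',L[s].max(0))
    z=L[:,2]; x=L[:,0]; y=L[:,1]
    rep('strap',(abs(x+58)<22)&(abs(y)<28)&(z>41)&(z<50))
    rep('keeper',(abs(x-60)<22)&(abs(y)<28)&(z>42)&(z<50))
    rep('disc',(np.hypot(x,y)<48)&(z>33)&(z<41))
    rep('pin',(np.hypot(x,y)<45)&(z>52)&(z<95))
    rep('tab',(x<-80)&(x>-230)&(abs(y)<28)&(z>50)&(z<95))
    if c=='top':
        im=cv2.cvtColor(p[115:260,180:385],cv2.COLOR_RGB2BGR); cv2.imwrite('pics/crop.png',cv2.resize(im,None,fx=3.8,fy=3.8,interpolation=cv2.INTER_CUBIC))
E
```

```text
top size [160.56 325.34] th 1.9222411815297682 O [573.86  63.72]
strap 160 mean [-57.4    0.11  44.61] lo [-65.51 -20.33  41.14] hi [-37.69  20.35  49.38]
keeper 243 mean [60.29  0.6  45.73] lo [ 48.07 -20.    42.01] hi [72.32 20.76 49.48]
disc 881 mean [-0.59 -0.77 36.89] lo [-41.46 -41.58  33.02] hi [41.91 41.92 41.  ]
pin 39 mean [20.77 23.74 80.95] lo [15.2  17.47 56.03] hi [26.78 29.06 88.22]
tab 102 mean [-201.86    0.13   73.82] lo [-207.35  -15.1    50.92] hi [-198.96   14.54   83.81]
scene size [162.82 326.03] th 1.9236249577887694 O [574.53  65.3 ]
strap 114 mean [-58.62  -1.26  44.33] lo [-66.8  -21.9   41.07] hi [-50.69  20.66  48.56]
keeper 154 mean [59.07 -0.56 45.24] lo [ 47.5  -21.24  42.08] hi [70.9  22.04 49.19]
disc 626 mean [-2.04 -2.25 36.21] lo [-42.22 -41.78  33.03] hi [41.99 43.81 40.33]
pin 67 mean [19.4  20.55 71.76] lo [14.8  16.94 52.11] hi [25.7  29.26 86.02]
tab 89 mean [-204.37   -5.45   71.61] lo [-207.97  -16.12   52.57] hi [-199.97   16.91   81.22]
```

View pics/crop.png

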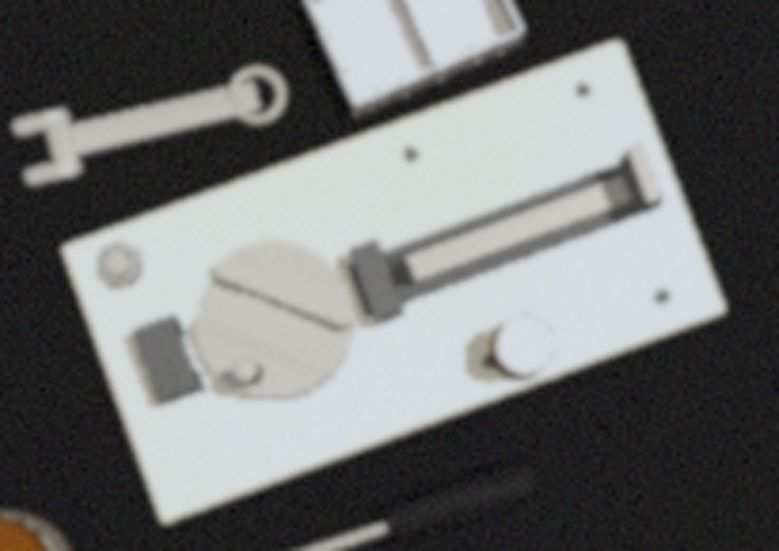

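The crop confirms the target. The grey bar lies in the guide with its tab at crop (640,180), and the pin is at (244,370). Two views give the frame as O≈(574,64) with th≈1.923. The pin sits at about 48°, so the disc needs about +0.73 rad. Plan: shut the fingers, set tool y to the frame's -x, and push the pin straight along -x.

```bash
python3 -m inch '[{"az":10.7,"jaw":0},{"az":10.7,"jaw":0},{"az":10.7,"jaw":0},{"az":10.7,"jaw":0},{"az":1.4,"jaw":0},{"tx":1,"ty":5,"jaw":0},{"tx":1,"ty":5,"jaw":0},{"tx":1,"ty":5,"jaw":0},{"tx":1,"ty":5,"jaw":0},{"tx":1,"ty":5,"jaw":0}]'
cat >> h.py <<'E'
O=np.array([574.1,64.3]); TH=1.923
ex=np.array([np.cos(TH),np.sin(TH)]); ey=np.array([-ex[1],ex[0]])
def st():
    o=get_obs(); R=cv2.Rodrigues(np.array(o['orientation'],float))[0]; q=np.array(o['ee_pos'])
    print('t',round(o['t'],2),'frame xyz',np.round([(q[:2]-O)@ex,(q[:2]-O)@ey,q[2]],1),'toolx off deg',round(np.degrees(np.arctan2(R[1,0],R[0,0])-(TH-np.pi/2)),2),'tilt',np.round(R[:2,2],3),'F frame',np.round([o['ft_force'][:2]@ex,o['ft_force'][:2]@ey,o['ft_force'][2]],1),'w',round(o['width'],1))
E
python3 -c 'from h import *; st()'
```

```text
t 1.3 frame xyz [570.  109.7 222.7] toolx off deg 43.76 tilt [-0. -0.] F frame [-0.5  0.2 -0.1] w 87.8$[0]: bad value
```

```bash
python3 -m inch '[{"tx":0,"ty":0,"tz":0,"ax":0,"ay":0,"az":10.6,"jaw":0},{"tx":0,"ty":0,"tz":0,"ax":0,"ay":0,"az":10.6,"jaw":0},{"tx":0,"ty":0,"tz":0,"ax":0,"ay":0,"az":10.6,"jaw":0},{"tx":0,"ty":0,"tz":0,"ax":0,"ay":0,"az":10.6,"jaw":0},{"tx":0,"ty":0,"tz":0,"ax":0,"ay":0,"az":1.4,"jaw":0},{"tx":1,"ty":5,"tz":0,"ax":0,"ay":0,"az":0,"jaw":0},{"tx":1,"ty":5,"tz":0,"ax":0,"ay":0,"az":0,"jaw":0},{"tx":1,"ty":5,"tz":0,"ax":0,"ay":0,"az":0,"jaw":0},{"tx":1,"ty":5,"tz":0,"ax":0,"ay":0,"az":0,"jaw":0},{"tx":1,"ty":5,"tz":0,"ax":0,"ay":0,"az":0,"jaw":0}]'
python3 -c 'from h import *; st()'
```

```text
t: 2.55
ee_pos: [408.3, 342.6, 222.9]
orientation: [-3.092, -0.555, -0.001]
ft_force: [0.2, 0.4, -0.2]
width: 0.8
t 2.55 frame xyz [318.4  59.6 222.9] toolx off deg 0.18 tilt [0. 0.] F frame [ 0.3 -0.3 -0.2] w 0.8
```

```bash
python3 -m inch '[{"tx":0.6,"ty":5,"tz":0,"ax":0,"ay":0,"az":0.2,"jaw":0},{"tx":0.6,"ty":5,"tz":0,"ax":0,"ay":0,"az":0,"jaw":0},{"tx":0.6,"ty":5,"tz":0,"ax":0,"ay":0,"az":0,"jaw":0},{"tx":0.6,"ty":5,"tz":0,"ax":0,"ay":0,"az":0,"jaw":0},{"tx":0.7,"ty":5.5,"tz":0,"ax":0,"ay":0,"az":0,"jaw":0},{"tx":0,"ty":0,"tz":4,"ax":0,"ay":0,"az":0,"jaw":0},{"tx":0,"ty":0,"tz":0,"ax":0,"ay":0,"az":0,"jaw":0}]'
cat > m.py <<'E'
from h import *
import sys
np.set_printoptions(precision=2,suppress=True)
def loc(c):
    p,d,k,P=grid(c); L=np.c_[(P[:,:2]-O)@ex,(P[:,:2]-O)@ey,P[:,2]]; x,y,z=L.T
    r=np.hypot(x,y)
    def rep(n,s): 
        if s.sum()>3: print(c,n,s.sum(),'mean',L[s].mean(0),'lo',L[s].min(0),'hi',L[s].max(0))
    rep('strap',(abs(x+58)<22)&(abs(y)<28)&(z>41)&(z<50)); rep('keeper',(abs(x-60)<22)&(abs(y)<28)&(z>42)&(z<50))
    rep('pintop',(r<45)&(z>81)&(z<90)); rep('pin',(r<45)&(z>50)&(z<90)); rep('tabtop',(x<-60)&(x>-230)&(abs(y)<22)&(z>75)&(z<86))
    s=(r<36)&(z<31)&(z>5)
    if s.sum()>20:
        m=L[s,:2].mean(0); _,_,V=np.linalg.svd(L[s,:2]-m,full_matrices=False); print(c,'slot floor',s.sum(),'ctr',m,'z',np.median(L[s,2]),'angle deg',np.degrees(np.arctan2(V[0,1],V[0,0])))
    return p
if __name__=='__main__':
    st()
    for c in sys.argv[2:]:
        p=loc(c)
        if sys.argv[1]!='-': cv2.imwrite(f'pics/{sys.argv[1]}_{c}.png',p[:,:,::-1])
E
python3 m.py a wrist top
```

```text
t: 3.42
ee_pos: [522.0, 113.9, 180.6]
orientation: [3.094, 0.546, -0.009]
ft_force: [-0.2, 1.3, 0.9]
width: 0.4
t 3.42 frame xyz [ 64.5  31.8 180.6] toolx off deg -0.17 tilt [-0.01 -0.  ] F frame [ 1.3 -0.2  0.9] w 0.4
wrist keeper 1255 mean [60.66 -0.22 48.1 ] lo [ 48.38 -21.01  42.27] hi [72.18 20.04 49.96]
wrist slot floor 723 ctr [  8.19 -12.99] z 22.878725474529034 angle deg 136.60467779577309
top strap 161 mean [-57.97   0.8   44.91] lo [-65.88 -19.65  41.08] hi [-50.09  20.96  48.93]
top pintop 32 mean [20.77 23.44 84.4 ] lo [15.29 17.95 81.49] hi [26.34 28.75 87.28]
top pin 39 mean [20.3  24.18 81.37] lo [14.9  17.95 56.33] hi [26.34 29.47 87.28]
top tabtop 67 mean [-203.31    0.03   79.66] lo [-208.02  -14.37   75.13] hi [-199.58   14.89   83.73]
top slot floor 331 ctr [-1.11  0.29] z 20.41487007740305 angle deg 137.09275545215692
```

View pics/a_wrist.png

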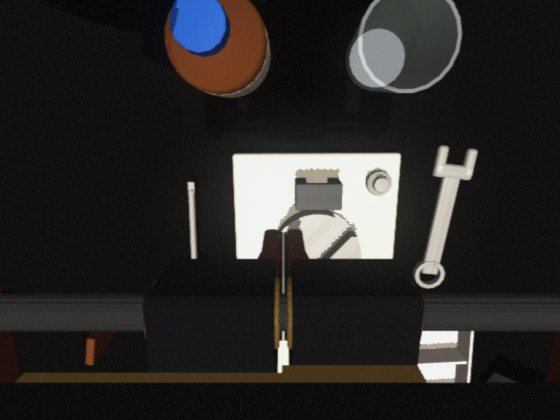

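The frame checks out from both views: keeper (60,0), strap (-58,0.5), slot at 137°, and the pin at 48.5° where it should be. The wrist view shows the keeper at (318,193) and the disc's slot at about (340,245). Now I'll descend beside the pin and push along -x.

```bash
python3 -m inch '[{"tx":0,"ty":0,"tz":4,"ax":0,"ay":0,"az":0,"jaw":0},{"tx":0,"ty":0,"tz":4,"ax":0,"ay":0,"az":0,"jaw":0},{"tx":0,"ty":0,"tz":4,"ax":0,"ay":0,"az":0,"jaw":0},{"tx":0,"ty":0,"tz":0.5,"ax":0,"ay":0,"az":0,"jaw":0},{"tx":0,"ty":0,"tz":0,"ax":0,"ay":0,"az":0,"jaw":0},{"tx":0,"ty":0,"tz":0,"ax":0,"ay":0,"az":0,"jaw":0}]'; python3 -c 'from h import *; st()'
```

```text
t: 4.28
ee_pos: [525.2, 115.4, 59.6]
orientation: [-3.094, -0.545, -0.005]
ft_force: [-0.5, -0.2, -0.3]
width: 0.3
t 4.28 frame xyz [64.9 28.2 59.6] toolx off deg -0.2 tilt [0.003 0.001] F frame [-0.   0.5 -0.3] w 0.3
```

```bash
python3 -m inch '[{"tx":0,"ty":1,"tz":0.3,"ax":0,"ay":0,"az":0,"jaw":0},{"tx":0,"ty":1,"tz":0,"ax":0,"ay":0,"az":0,"jaw":0},{"tx":0,"ty":0.4,"tz":0,"ax":0,"ay":0,"az":0,"jaw":0},{"tx":0,"ty":0.4,"tz":0,"ax":0,"ay":0,"az":0,"jaw":0},{"tx":0,"ty":0.4,"tz":0,"ax":0,"ay":0,"az":0,"jaw":0},{"tx":0,"ty":0.4,"tz":0,"ax":0,"ay":0,"az":0,"jaw":0},{"tx":0,"ty":0.4,"tz":0,"ax":0,"ay":0,"az":0,"jaw":0},{"tx":0,"ty":0.4,"tz":0,"ax":0,"ay":0,"az":0,"jaw":0},{"tx":0,"ty":0.2,"tz":0,"ax":0,"ay":0,"az":0,"jaw":0},{"tx":0,"ty":0,"tz":0,"ax":0,"ay":0,"az":0,"jaw":0},{"tx":0,"ty":0,"tz":0,"ax":0,"ay":0,"az":0,"jaw":0}]'; python3 m.py b top scene
```

```text
t: 5.65
ee_pos: [539.1, 71.7, 54.5]
orientation: [-3.094, -0.544, 0.001]
ft_force: [-3.1, 1.6, -1.2]
width: 0.3
t 5.65 frame xyz [19.  30.3 54.5] toolx off deg -0.24 tilt [-0. -0.] F frame [ 2.6  2.3 -1.2] w 0.3
top strap 144 mean [-58.81   2.26  44.91] lo [-65.96 -19.55  41.21] hi [-50.26  20.9   49.75]
top tabtop 67 mean [-203.26    0.15   79.19] lo [-207.69  -14.57   75.69] hi [-199.51   14.85   83.93]
scene strap 115 mean [-57.82  -2.22  44.25] lo [-66.29 -21.81  41.07] hi [-49.1   20.66  47.65]
scene keeper 157 mean [59.82 -1.1  45.19] lo [ 48.03 -22.02  42.02] hi [73.08 19.82 47.98]
scene pintop 34 mean [ 5.06 27.66 84.25] lo [-2.25 16.63 81.39] hi [11.24 35.67 89.23]
scene pin 136 mean [ 6.58 25.63 70.06] lo [-2.76 16.63 50.96] hi [29.5  35.67 89.23]
scene tabtop 48 mean [-203.39   -2.13   78.93] lo [-207.21  -17.09   75.14] hi [-199.56   16.39   82.04]
scene slot floor 156 ctr [-0.02  9.92] z 22.76601221975055 angle deg 175.22131666774524
```

```bash
python3 -m inch '[{"tx":0,"ty":0.2,"tz":0,"ax":0,"ay":0,"az":0,"jaw":0},{"tx":0,"ty":0.1,"tz":0,"ax":0,"ay":0,"az":0,"jaw":0},{"tx":0,"ty":0,"tz":0,"ax":0,"ay":0,"az":0,"jaw":0},{"tx":0,"ty":0,"tz":0,"ax":0,"ay":0,"az":0,"jaw":0}]'; python3 -c 'from h import *; st()'
python3 -m inch '[{"tx":0,"ty":-1.5,"tz":0,"ax":0,"ay":0,"az":0,"jaw":0},{"tx":0,"ty":0,"tz":-4,"ax":0,"ay":0,"az":0,"jaw":0},{"tx":0,"ty":0,"tz":-5,"ax":0,"ay":0,"az":0,"jaw":0},{"tx":0,"ty":0,"tz":-2,"ax":0,"ay":0,"az":0,"jaw":0},{"tx":0.8,"ty":5,"tz":0,"ax":0,"ay":0,"az":0,"jaw":0},{"tx":0.7,"ty":5,"tz":0,"ax":0,"ay":0,"az":0,"jaw":0},{"tx":0.8,"ty":5,"tz":0,"ax":0,"ay":0,"az":0,"jaw":0},{"tx":0.7,"ty":5,"tz":0,"ax":0,"ay":0,"az":0,"jaw":0},{"tx":0,"ty":5,"tz":0,"ax":0,"ay":0,"az":0,"jaw":0},{"tx":0,"ty":2,"tz":0,"ax":0,"ay":0,"az":0,"jaw":0},{"tx":0,"ty":0,"tz":0,"ax":0,"ay":0,"az":0,"jaw":0}]'; python3 m.py c top scene; python3 -c "
import cv2
a=cv2.imread('pics/c_top.png')[115:260,180:385]; cv2.imwrite('pics/c_crop.png',cv2.resize(a,None,fx=3.8,fy=3.8,interpolation=cv2.INTER_CUBIC))"
```

```text
t: 6.25
ee_pos: [541.2, 68.8, 54.9]
orientation: [3.094, 0.544, 0.002]
ft_force: [-1.1, 0.3, 0.2]
width: 0.5
t 6.25 frame xyz [15.6 29.4 54.9] toolx off deg -0.23 tilt [ 0.001 -0.   ] F frame [0.7 0.9 0.2] w 0.5
t: 7.62
ee_pos: [655.8, -160.8, 164.5]
orientation: [-3.094, -0.542, -0.0]
ft_force: [0.1, 0.5, 0.2]
width: 0.7
t 7.62 frame xyz [-239.5    0.9  164.5] toolx off deg -0.32 tilt [0. 0.] F frame [ 0.4 -0.2  0.2] w 0.7
top strap 159 mean [-58.05   0.56  44.88] lo [-65.94 -19.94  41.27] hi [-50.25  20.73  49.64]
top keeper 241 mean [59.55  0.64 45.72] lo [ 47.75 -19.59  42.1 ] hi [71.7  21.11 49.87]
top pintop 28 mean [-0.91 31.34 84.79] lo [-6.18 26.   81.95] hi [ 4.09 36.18 88.16]
top pin 37 mean [-1.49 32.33 80.84] lo [-6.91 26.   51.9 ] hi [ 4.09 37.13 88.16]
top tabtop 64 mean [-203.2    -0.3    79.19] lo [-207.97  -14.62   75.15] hi [-199.4    14.79   82.28]
top slot floor 334 ctr [ 0.16 -0.81] z 20.573629769751378 angle deg 1.214564581269802
scene strap 111 mean [-57.84  -1.23  44.15] lo [-65.88 -21.98  41.2 ] hi [-49.49  20.59  46.91]
scene keeper 156 mean [59.74 -1.13 45.21] lo [ 47.57 -22.75  42.11] hi [72.39 22.4  49.34]
scene pintop 21 mean [-0.97 29.3  84.02] lo [-6.49 23.83 81.61] hi [ 3.95 37.49 87.33]
scene pin 73 mean [-2.02 27.6  70.68] lo [-6.91 23.04 50.04] hi [ 3.95 37.49 87.33]
scene tabtop 48 mean [-203.38   -2.12   78.99] lo [-207.18  -16.22   75.94] hi [-199.64   15.08   81.26]
scene slot floor 158 ctr [-2.41  9.19] z 22.58879409874869 angle deg -177.82250286949437
```

View pics/c_crop.png

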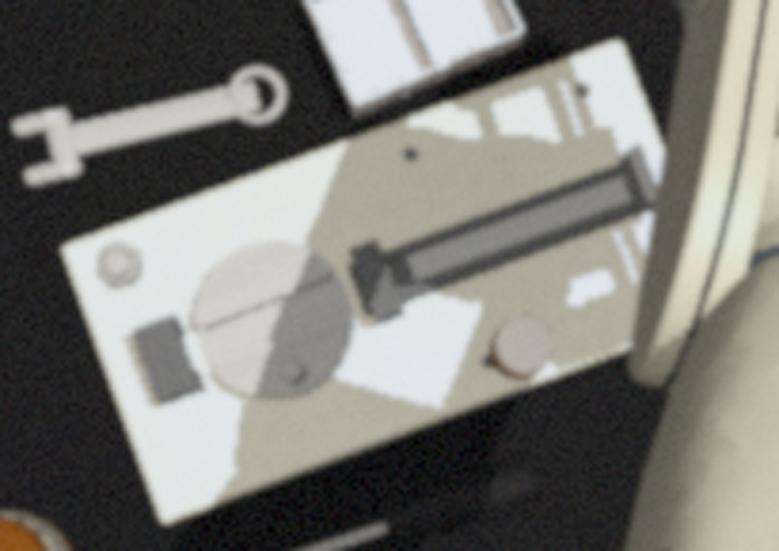

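The disc now has its slot along the bar's line, about 1–2° past zero in both views, which is well within the clearance. In the crop the slot line runs (190,330) to (335,278), parallel to the guide, and the pin is at (293,370). Next I'll descend behind the tab and push.

```bash
python3 -m inch '[{"tx":0.1,"ty":0,"tz":4,"ax":0,"ay":0,"az":0,"jaw":0},{"tx":0,"ty":0,"tz":4,"ax":0,"ay":0,"az":-0.3,"jaw":0},{"tx":0,"ty":0,"tz":2.8,"ax":0,"ay":0,"az":0,"jaw":0},{"tx":0,"ty":0,"tz":0.5,"ax":0,"ay":0,"az":0,"jaw":0},{"tx":0,"ty":0,"tz":0,"ax":0,"ay":0,"az":0,"jaw":0},{"tx":0,"ty":-1,"tz":0,"ax":0,"ay":0,"az":0,"jaw":0},{"tx":0,"ty":-1,"tz":0,"ax":0,"ay":0,"az":0,"jaw":0},{"tx":0,"ty":-1,"tz":0,"ax":0,"ay":0,"az":0,"jaw":0},{"tx":0,"ty":-0.6,"tz":0,"ax":0,"ay":0,"az":0,"jaw":0},{"tx":0,"ty":-0.6,"tz":0,"ax":0,"ay":0,"az":0,"jaw":0},{"tx":0,"ty":-0.6,"tz":0,"ax":0,"ay":0,"az":0,"jaw":0},{"tx":0,"ty":0,"tz":0,"ax":0,"ay":0,"az":0,"jaw":0}]'; python3 -c 'from h import *; st()'
```

```text
t: 9.22
ee_pos: [639.4, -114.5, 51.3]
orientation: [-3.092, -0.552, 0.002]
ft_force: [-0.0, 0.1, 0.7]
width: 0.7
t 9.22 frame xyz [-190.4    0.4   51.3] toolx off deg 0.07 tilt [-0.001  0.001] F frame [ 0.1 -0.   0.7] w 0.7
```

```bash
python3 -m inch '[{"tx":0,"ty":-0.5,"tz":0,"ax":0,"ay":0,"az":0,"jaw":0},{"tx":0,"ty":-0.5,"tz":0,"ax":0,"ay":0,"az":0,"jaw":0},{"tx":0,"ty":-0.8,"tz":0,"ax":0,"ay":0,"az":0,"jaw":0},{"tx":0,"ty":-0.8,"tz":0,"ax":0,"ay":0,"az":0,"jaw":0},{"tx":0,"ty":0,"tz":0,"ax":0,"ay":0,"az":0,"jaw":0}]'; python3 m.py d top scene
```

```text
t: 9.85
ee_pos: [630.5, -89.9, 51.5]
orientation: [-3.092, -0.553, 0.001]
ft_force: [-0.3, 0.2, 0.5]
width: 0.6
t 9.85 frame xyz [-164.1    0.3   51.5] toolx off deg 0.11 tilt [-0.  0.] F frame [0.3 0.2 0.5] w 0.6
top strap 162 mean [-58.08   0.65  44.94] lo [-65.96 -19.96  41.18] hi [-50.23  20.88  49.72]
top keeper 239 mean [59.66  0.57 45.82] lo [ 47.64 -19.62  42.35] hi [71.77 21.16 49.64]
top pintop 30 mean [-1.   31.57 84.47] lo [-6.21 25.91 82.14] hi [ 4.01 37.09 88.49]
top pin 37 mean [-1.49 32.32 80.67] lo [-6.88 25.91 50.4 ] hi [ 4.01 37.32 88.49]
top slot floor 288 ctr [ 4.53 -0.76] z 20.58379493548214 angle deg 3.305186385696528
scene strap 110 mean [-57.67  -1.31  43.86] lo [-65.94 -20.64  41.17] hi [-49.14  21.33  46.28]
scene keeper 163 mean [59.6  -1.63 45.29] lo [ 47.27 -21.61  42.09] hi [72.73 21.82 49.15]
scene pintop 20 mean [-0.97 30.16 83.82] lo [-6.24 24.46 81.75] hi [ 3.94 36.31 86.73]
scene pin 72 mean [-1.87 27.68 70.84] lo [-6.69 23.08 50.01] hi [ 3.94 36.31 86.73]
scene slot floor 110 ctr [8.24 8.55] z 24.907931335631453 angle deg -173.06540807405005
```

The pin is unmoved and the bar is entering the slot, with forces near zero. I'll carry on.

```bash
python3 -m inch '[{"tx":0,"ty":-0.8,"tz":0,"ax":0,"ay":0,"az":0,"jaw":0},{"tx":0,"ty":-0.8,"tz":0,"ax":0,"ay":0,"az":0,"jaw":0},{"tx":0,"ty":-0.8,"tz":0,"ax":0,"ay":0,"az":0,"jaw":0},{"tx":0,"ty":-0.6,"tz":0,"ax":0,"ay":0,"az":0,"jaw":0},{"tx":0,"ty":0,"tz":0,"ax":0,"ay":0,"az":0,"jaw":0}]'; python3 -c 'from h import *; st()'
python3 -m inch '[{"tx":0,"ty":-0.6,"tz":0,"ax":0,"ay":0,"az":0,"jaw":0},{"tx":0,"ty":-0.6,"tz":0,"ax":0,"ay":0,"az":0,"jaw":0},{"tx":0,"ty":-0.6,"tz":0,"ax":0,"ay":0,"az":0,"jaw":0},{"tx":0,"ty":-0.6,"tz":0,"ax":0,"ay":0,"az":0,"jaw":0},{"tx":0,"ty":-0.6,"tz":0,"ax":0,"ay":0,"az":0,"jaw":0},{"tx":0,"ty":-0.6,"tz":0,"ax":0,"ay":0,"az":0,"jaw":0},{"tx":0,"ty":-0.4,"tz":0,"ax":0,"ay":0,"az":0,"jaw":0},{"tx":0,"ty":0,"tz":0,"ax":0,"ay":0,"az":0,"jaw":0}]'; python3 -c 'from h import *; st()'
```

```text
t: 10.58
ee_pos: [620.3, -62.0, 51.6]
orientation: [-3.092, -0.553, 0.001]
ft_force: [0.4, -0.1, 0.5]
width: 0.5
t 10.57 frame xyz [-134.4    0.2   51.6] toolx off deg 0.09 tilt [-0.001  0.   ] F frame [-0.2 -0.4  0.5] w 0.5
t: 11.58
ee_pos: [606.5, -24.7, 51.6]
orientation: [-3.092, -0.552, 0.001]
ft_force: [0.1, 0.4, 1.2]
width: 0.3
t 11.57 frame xyz [-94.7   0.3  51.6] toolx off deg 0.07 tilt [-0.001  0.   ] F frame [ 0.3 -0.2  1.2] w 0.3
```

Now the last centimetre, gently, until the force shows contact with the strap.

```bash
python3 -m inch '[{"tx":0,"ty":-0.4,"tz":0,"ax":0,"ay":0,"az":0,"jaw":0},{"tx":0,"ty":-0.3,"tz":0,"ax":0,"ay":0,"az":0,"jaw":0},{"tx":0,"ty":-0.2,"tz":0,"ax":0,"ay":0,"az":0,"jaw":0},{"tx":0,"ty":0,"tz":0,"ax":0,"ay":0,"az":0,"jaw":0},{"tx":0,"ty":0,"tz":0,"ax":0,"ay":0,"az":0,"jaw":0}]'; python3 -c 'from h import *; st()'
python3 -m inch '[{"tx":0,"ty":-0.1,"tz":0,"ax":0,"ay":0,"az":0,"jaw":0},{"tx":0,"ty":0,"tz":0,"ax":0,"ay":0,"az":0,"jaw":0}]'; python3 -c 'from h import *; st()'
```

```text
t: 12.2
ee_pos: [603.3, -16.5, 51.5]
orientation: [-3.092, -0.552, 0.001]
ft_force: [0.7, -0.2, -0.3]
width: 0.3
t 12.2 frame xyz [-86.    0.4  51.5] toolx off deg 0.05 tilt [-0.001  0.   ] F frame [-0.4 -0.6 -0.3] w 0.3
t: 12.45
ee_pos: [603.3, -16.4, 51.5]
orientation: [3.092, 0.552, -0.0]
ft_force: [0.1, -4.6, -2.3]
width: 0.7
t 12.45 frame xyz [-85.8   0.4  51.5] toolx off deg 0.08 tilt [-0.    -0.001] F frame [-4.3  1.4 -2.3] w 0.7
```

```bash
python3 -m inch '[{"tx":0,"ty":-0.1,"tz":0,"ax":0,"ay":0,"az":0,"jaw":0},{"tx":0,"ty":0,"tz":0,"ax":0,"ay":0,"az":0,"jaw":0}]'; python3 -c 'from h import *; st()'
```

```text
t: 12.7
ee_pos: [603.3, -16.3, 51.6]
orientation: [3.091, 0.552, 0.0]
ft_force: [2.4, -9.7, -2.9]
width: 0.6
t 12.7 frame xyz [-85.7   0.4  51.6] toolx off deg 0.09 tilt [ 0.001 -0.002] F frame [-9.9  1.1 -2.9] w 0.6
```

The bar is against a hard stop: force rises with no motion. I'll back off, lift clear and look.

```bash
python3 -m inch '[{"tx":0,"ty":1,"tz":0,"ax":0,"ay":0,"az":0,"jaw":0},{"tx":0,"ty":1,"tz":0,"ax":0,"ay":0,"az":0,"jaw":0},{"tx":0,"ty":0,"tz":-5,"ax":0,"ay":0,"az":0,"jaw":0},{"tx":0,"ty":0,"tz":-5,"ax":0,"ay":0,"az":0,"jaw":0},{"tx":0,"ty":5,"tz":-2,"ax":0,"ay":0,"az":0,"jaw":0},{"tx":0,"ty":5,"tz":0,"ax":0,"ay":0,"az":0,"jaw":0},{"tx":0,"ty":5,"tz":0,"ax":0,"ay":0,"az":0,"jaw":0},{"tx":0,"ty":5,"tz":0,"ax":0,"ay":0,"az":0,"jaw":0},{"tx":0,"ty":0,"tz":0,"ax":0,"ay":0,"az":0,"jaw":0}]'; python3 m.py e top scene; python3 - <<'E'
import cv2
a=cv2.imread('pics/e_top.png')[100:280,140:390]; b=cv2.imread('pics/e_scene.png')[170:300,160:390]
a=cv2.resize(a,(560,403),interpolation=2); b=cv2.resize(b,(560,316),interpolation=2)
cv2.imwrite('pics/e_c.png',cv2.resize(cv2.vconcat([a,b]),None,fx=.83,fy=.83))
E
```

```text
t: 13.82
ee_pos: [679.8, -224.8, 171.5]
orientation: [3.093, 0.546, 0.002]
ft_force: [-0.5, 0.5, -0.1]
width: 0.6
t 13.82 frame xyz [-307.8    0.6  171.5] toolx off deg -0.15 tilt [ 0. -0.] F frame [ 0.7  0.3 -0.1] w 0.6
top strap 160 mean [-58.2    0.58  44.91] lo [-69.   -19.83  41.26] hi [-50.26  20.95  49.98]
top keeper 238 mean [59.8   0.93 45.82] lo [ 47.79 -19.58  42.12] hi [71.92 21.11 49.8 ]
top pintop 30 mean [-1.01 31.6  84.85] lo [-6.14 25.99 81.16] hi [ 4.11 37.12 88.37]
top pin 37 mean [-1.5  32.34 80.94] lo [-6.96 25.99 50.39] hi [ 4.11 37.34 88.37]
top tabtop 62 mean [-69.41   1.08  80.1 ] lo [-73.45 -13.14  76.72] hi [-65.54  15.68  83.85]
top slot floor 127 ctr [ 3.25 -1.43] z 23.534100131584914 angle deg 5.408504905972393
scene strap 102 mean [-59.26  -6.29  44.37] lo [-74.32 -21.48  41.08] hi [-49.53  20.07  49.94]
scene keeper 157 mean [59.73 -1.57 45.26] lo [ 47.78 -21.96  42.08] hi [72.38 20.41 48.41]
scene pintop 19 mean [-0.79 29.99 84.05] lo [-6.   24.27 81.66] hi [ 3.72 36.51 85.53]
scene pin 70 mean [-1.87 27.76 71.08] lo [-6.44 23.28 50.18] hi [ 3.72 36.51 85.53]
scene tabtop 50 mean [-69.39  -0.96  79.03] lo [-73.27 -15.63  75.08] hi [-64.85  15.72  81.5 ]
scene slot floor 30 ctr [10.82  5.6 ] z 30.282128452935126 angle deg -179.23713337975175
```

View pics/e_c.png

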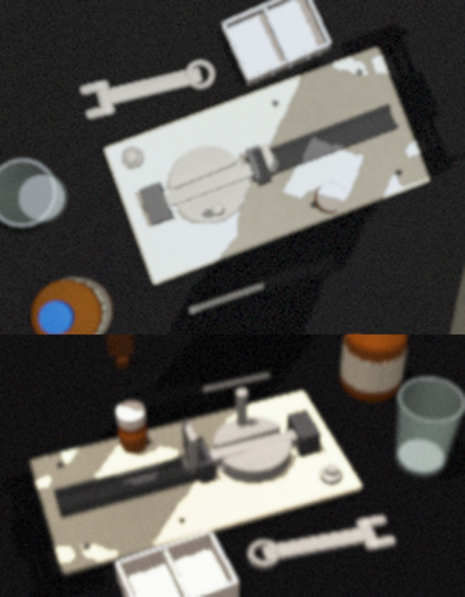

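The bar runs through the disc's slot into the keeper at (155,205), and the tab is against the strap at (258,165). The tab reads x -69.4 in both views, against -70 for home. The bystanders are where they were, so I'm handing in.

```bash
python3 -c 'from h import *; st(); print(ctrl.close_job())'
```

```text
t 13.93 frame xyz [-304.3    0.5  171.2] toolx off deg -0.01 tilt [-0.001  0.001] F frame [ 0.4  0.3 -0.1] w 0.7
the job is handed in; nothing more can be done
None
```

The shaft is locked and the job is handed in, at about 14 s of the 48 s allowed. I pushed the disc's pin round by about 0.75 rad. Then I pushed the grey bar in the guide by its tab through the slot until it stopped hard. The robot is backed off and touching nothing.

**Bar home:** The tab reads x ≈ -69.4 mm in both the top and scene views, against -70 for home. At the stop the force rose to about 10 N with no motion. The picture shows the bar running through the slot into the keeper, though I did not measure the nose itself.

**Disc:** Before the bar went in, the slot read about 1–2° past line. After that the pin did not move. The slot-floor angle became unreliable once the bar covered the slot (5.4° in one view, 0.8° in the other), so I went by the pin, which still reads about 2° past line.

**Other things:** In the last picture the jar, nut, spanner, driver, beaker, bottle and tray all look unmoved; I did not measure them again. Apart from one move call refused at the start for its format, nothing failed.

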